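# Sort sealed sample jars by weight

## Task

The two white sealed sample jars look alike but may not be equally full. Judge each by its weight on the wrist: stand a jar heavier than 450 g upright in the rectangular tray, and a lighter one upright in the round tray (both may belong in the same tray). Set them down rather than dropping them, never tip them over, and leave the two small vials and the beaker standing where they are.

Things in the scene. Friction and masses are not known exactly. Their poses are not given: they have to be found in the camera images.
- jar_a: Sealed opaque white plastic sample jar, screw cap: body 56 mm diameter, 62 mm high; cap 48 mm diameter; 80 mm high in all. Origin: centre of its underside, z up. Stands on the bench. Packed with metal granules that do not move. Weighs 125 to 780 g, drawn afresh each time, independently of the other jar; looks the same at any weight. Both may be heavy or both light.
- jar_b: Second jar, looks just like jar_a: sealed opaque white plastic sample jar, screw cap: body 56 mm diameter, 62 mm high; cap 48 mm diameter; 80 mm high in all. Origin: centre of its underside, z up. Stands on the bench. Packed with metal granules that do not move. Weighs 125 to 780 g, drawn afresh each time, independently of the other jar; looks the same at any weight. Both may be heavy or both light.
- tray_rect: Rectangular grey open tray fixed to the bench, for heavy jars: 210 mm along its x, 150 mm along its y, walls 5 mm thick, rim 16 mm above the bench, inner floor 5 mm above the bench. Origin at the centre of its underside. It may stand left or right, and turned. Both jars fit side by side along its x.
- tray_round: Round grey tray fixed to the bench, for light jars: 202 mm in outer diameter, inner floor about 188 mm in diameter and 5 mm above the bench, rim 16 mm above the bench and 4 mm thick. Origin at the centre of its underside. It stands on the other side from the rectangular tray. Both jars fit side by side.
- vial_left: The left (+y) small amber glass vial with a black cap, 24 mm in diameter and 47 mm high, about 30 g, standing on the bench. Origin at the centre of its underside. A bystander: to be left standing where it is.
- vial_right: The right (-y) small amber glass vial with a black cap, 24 mm in diameter and 47 mm high, about 30 g, standing on the bench. Origin at the centre of its underside. A bystander: to be left standing where it is.
- beaker: Open glass beaker, 56 mm in diameter at the rim, 60 mm high, 120 g, standing on the bench beyond the jars. Origin at the centre of its underside. A bystander: to be left standing where it is.
Mind the look-alikes: they are no part of the job. Leave any pink or yellow look-alike of the tray_round alone.

How it is judged:
By the outcome, as a careful person would: the job done as asked, in the order asked, and still so for the second after the job is handed in, with the robot touching nothing.
It also fails if it takes over 59 s, if anything falls off the work surface, if the arm or the gripper's body presses on something with over 40 N, if the wrist force passes 120 N, or if a joint passes its speed limit or range.

## Robot

A 6-joint arm with a two-finger parallel gripper is mounted at the origin on the work surface. World frame = base frame: x ahead of the robot, y to its left, z up, the work surface at z = 0. Lengths are in mm, angles in degrees, forces in N, time in s.
With the tool pointing down it reaches from about 350 to 850 mm from the base axis. Payload 8.1 kg.
Tool frame: the origin (TCP) lies between the finger pads; the fingertips stand 22 mm ahead of it and the grasp point (between the pads) lies 3 mm ahead of it (r.nose_length is the z of the fingertips in the tool frame, in mm); z points along the fingers, x is the direction in which the jaws open and shut, and the axes are right-handed (so a half turn about z gives the same grasp; the last joint's range is limited). The gripper opens to 85 mm and grips with 20 to 120 N. Pads are 22 mm wide; open, the fingers measure 114 mm over their backs; the gripper's body (76 mm by 85 mm) begins 54 mm behind the grasp point. The pads swing forward as they close: fully open they stand 13 mm farther back than shut.
Start: joints at [66.612, 7.471, 85.268, -0, 87.261, -4.893], TCP at [190.312, 569.023, 253.292] pointing down, gripper open.
Joint ranges: [-169.43, 169.43], [-51.17, 129.36], [1.28, 143.12], [-76.62, 256.62], [0, 156.53], [-152.29, 152.29]. Speed limits (degrees/s): [136.94, 136.94, 159.86, 180, 180, 180].

## Interface

Orientations are given as [roll, pitch, yaw] about the fixed x, y, z axes, in that order (R = Rz(yaw) Ry(pitch) Rx(roll)).
In Python, from bench import r gives the robot as it stands.
- The arm moves only by the shell command python3 -m jog 'ROWS' [FORCE]. ROWS is JSON, a list of rows, each a list of 5 numbers: the shift along the tool's x, y, z in m, then the turn about the tool's z in degrees, then the opening in per cent of the stroke, from 0 (shut) to 100 (fully open). A call has 1 to 8 rows; each row is the pose to reach, as a shift and turn from the pose measured when the call began, along the tool's axes at that moment; what a row does not reach only later rows make up. A row lasts 1/10 s, in which the tool goes at most 50 mm and 8.59 degrees, less where a joint would pass 70% of its speed; a pose out of reach is approached as far as the arm can. A call with a gripper value outside its range is refused whole. The fingers move at their own pace and stop on an object; FORCE is the grip in N (left out, the last holds). Time passes only in rows, so rows that repeat a pose let the fingers close. It gives the time, the measured TCP pose, the force and the opening at its end, in the units of the state.
- r.sense(): the state, without advancing time (a new reading comes with each control period).
- r.snapshot(name): name is "side" or "top" or "wrist"; returns a dict with "image" (480x640x3 uint8, red, green, blue), "K" (3x3 intrinsics, pixels), "T" (4x4, takes a point from camera to world coordinates); the wrist camera has in their place "tool_from_camera" (4x4, takes a point from camera to tool coordinates, whose origin is the TCP and whose axes are the tool frame's). Camera axes: x right, y down, z forward; pixel columns grow to the right and rows downward; lengths in mm; the calibration is good to about 2 mm. The wrist camera is an equidistant fisheye: a pixel r from the principal point sees the ray r / f radians off the axis. A picture is of the moment at which its call begins: read the wrist's pose just before it. There is no depth.
- r.hand_in(): hands the job in, once; it reports no verdict.
Trained networks look in a picture, given as the dict that the camera call returned (one of the last four; its "shot" number tells which), for a name from the list of things; names that differ only in an ending like _2 or _b are one class to them, and where a whole thing is asked for, a point or a joint stands for the part that bears it (a point fixed in the world has none). Each returns a list of dicts, best first, with "conf" (0 to 1); they miss things now and then, are a little off and sometimes report something else, mostly with a low value. They report only what shows in the picture. A call takes as long as a camera call. They do not tell look-alikes from the thing itself.
- r.search_frame(picture, label): "bbox" ([left, top, right, bottom] in pixels, round what is visible of it).
- r.pinpoint(picture, label): "uv" ([column, row] in pixels: a listed point, or the origin of a listed thing).
The state is a dict: "time": time; "joint_pos": joint angles; "qd": joint speeds; "joint_efforts": joint torques, N m; "tool_pos": TCP position; "tcp_rot": TCP orientation; "ft_force": force on the tool from outside, world axes, zero at the start; "wrist_torque": the same for the moment, N m; "finger_gap": finger opening in mm.
Only numpy, scipy, OpenCV 4.12 (cv2) and the standard library are available. Lean on these libraries where they do the work, as an engineer would, in place of code of your own. Each camera call takes 0.05 s, during which the arm holds its last target. There are 200 camera calls.

## Working session

There is one attempt and no reset: what is moved stays moved. The work goes in short steps, Python scripts to look and compute and a shell command to move; the robot and the scene stay as the last step left them, time stands still between calls to the robot, and variables do not carry over. Pictures are saved under pics/ and viewed, about 8 in all and at most 12, crops included, and the job is handed in when it is done.

```bash
ls; mkdir -p pics; cat > h.py <<'E'
import numpy as np, cv2
from bench import r
def ray(s,uv,z):
    d=np.linalg.inv(s["K"])@np.array([uv[0],uv[1],1.]); T=np.array(s["T"]); d=T[:3,:3]@d; o=T[:3,3]
    return (o+d*(z-o[2])/d[2]).round(1)
def save(s,n): cv2.imwrite(f"pics/{n}.png",np.ascontiguousarray(s["image"][:,:,::-1]))
E
python3 - <<'E'
from h import *
st=r.sense(); print(st)
s=r.snapshot("top"); save(s,"top0"); print(s["K"],s["T"])
for l in ["jar_a","tray_rect","tray_round","vial_left","beaker"]:
    for d in r.pinpoint(s,l): print(l,d,ray(s,d["uv"],0))
    for d in r.search_frame(s,l): print(l,d)
s=r.snapshot("side"); save(s,"side0")
for l in ["jar_a","tray_rect","tray_round","vial_left","beaker"]:
    for d in r.pinpoint(s,l): print(l,d,ray(s,d["uv"],0))
E
```

```text
pics
{'time': 0.0, 'joint_pos': array([ 6.66115740e+01,  7.51556658e+00,  8.53312701e+01, -1.56307783e-03,
        8.72592164e+01, -4.89254282e+00]), 'qd': array([ 0.03307108, -0.07255585,  0.01668365, -0.062872  ,  0.05016749,
        0.01956815]), 'joint_efforts': array([-3.40571067e-03, -5.69388664e+01, -5.00551486e+01, -2.15163645e-04,
        1.43230267e-02, -1.87386013e-05]), 'tool_pos': array([190.12101398, 568.54325734, 252.22051268]), 'tcp_rot': array([-1.79992510e+02,  1.05799847e-01,  7.15042000e+01]), 'ft_force': array([-0.63851585, -0.39432685,  0.23409679]), 'wrist_torque': array([-0.00499916,  0.00670712,  0.02285879]), 'finger_gap': 85.17979484661983}
[[469.85197025   0.         314.68824666]
 [  0.         469.85197025 243.4115081 ]
 [  0.           0.           1.        ]] [[-1.78372460e-02 -9.96579377e-01  8.06931070e-02  4.55510785e+02]
 [-9.99531821e-01  1.97801538e-02  2.33427412e-02  1.00690804e+02]
 [-2.48590165e-02 -8.02389580e-02 -9.96465624e-01  1.03200558e+03]
 [ 0.00000000e+00  0.00000000e+00  0.00000000e+00  1.00000000e+00]]
jar_a {'uv': [392.5, 281.4],
[... 1007 characters left out ...]
x': [465.7, 204.0, 541.3, 308.7], 'conf': 0.28}
jar_a {'uv': [304.1, 326.0], 'conf': 0.86} [446.9 -38.9   0. ]
jar_a {'uv': [393.7, 290.6], 'conf': 0.72} [648.  13.   0.]
jar_a {'uv': [449.5, 295.9], 'conf': 0.6} [759. -22.   0.]
tray_rect {'uv': [363.7, 448.6], 'conf': 0.83} [ 501.5 -283.9    0. ]
tray_round {'uv': [270.6, 151.1], 'conf': 0.8} [452.7 573.1   0. ]
tray_round {'uv': [207.4, 193.2], 'conf': 0.79} [268.1 409.7   0. ]
tray_round {'uv': [312.5, 203.7], 'conf': 0.58} [530.4 319.7   0. ]
vial_left {'uv': [332.1, 258.9], 'conf': 0.77} [539.1 124.8   0. ]
vial_left {'uv': [391.2, 292.5], 'conf': 0.67} [641.2   9.1   0. ]
beaker {'uv': [448.9, 298.4], 'conf': 0.58} [755.2 -27.9   0. ]
```

View pics/top0.png

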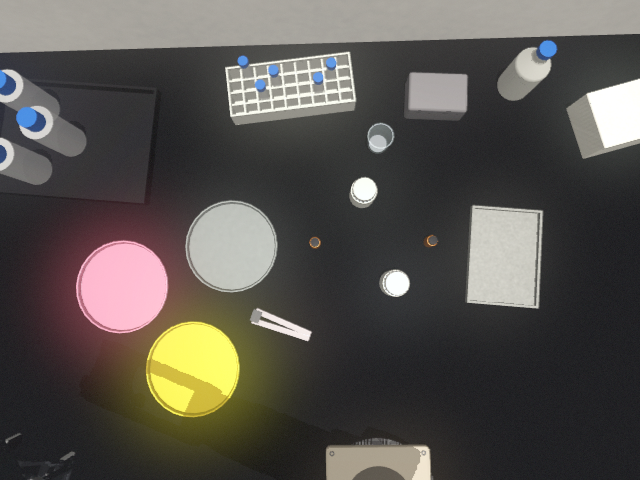

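View pics/side0.png

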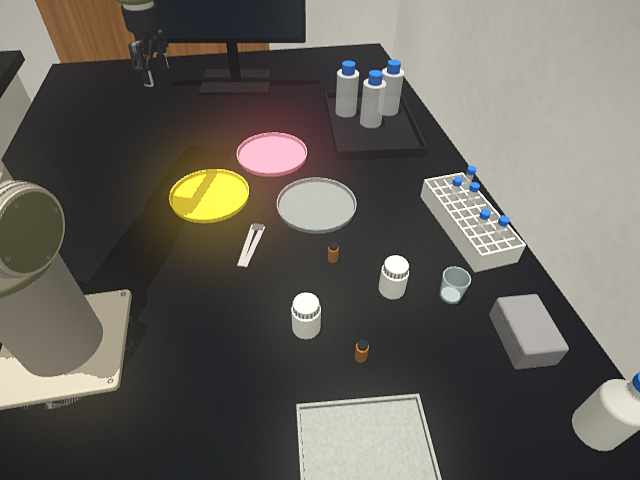

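The top view shows jars at (363,192) and (395,283), the grey round tray at (231,246) and the rectangular tray at (505,256). The vials are at (315,243) and (432,241), and the beaker is at (380,138).

Look-alikes:
- **Round tray:** pink at (122,286) and yellow at (193,369). The grey one is the right tray.
- **Jars:** white blue-capped bottles at (60,130) and (525,75), plus the white box. The capless-blue white jars are the right ones.

Next I'll refine the positions.

```bash
python3 - <<'E'
from h import *
s=r.snapshot("top"); im=np.ascontiguousarray(s["image"][:,:,::-1]); g=cv2.cvtColor(im,cv2.COLOR_BGR2GRAY)
def contour(x0,y0,x1,y1,th):
    m=(g[y0:y1,x0:x1]>th).astype(np.uint8)
    c=max(cv2.findContours(m,cv2.RETR_EXTERNAL,cv2.CHAIN_APPROX_NONE)[0],key=cv2.contourArea); return c.reshape(-1,2)+[x0,y0]
for n,b in dict(j1=(340,165,385,215),j2=(375,262,420,305)).items():
    c=contour(*b,225); (u,v),rad=cv2.minEnclosingCircle(c.astype(np.float32)); print(n,"cap",u,v,rad,ray(s,(u,v),80))
    c=contour(*b,90); print(c.min(0),c.max(0))
c=contour(175,190,290,305,90); e=cv2.fitEllipse(c.astype(np.float32)); print("round",e,ray(s,e[0],16))
c=contour(455,195,555,320,90)
P=np.array([ray(s,p,16)[:2] for p in c],np.float32); print("rect",cv2.minAreaRect(P))
for p in [(315,242.5),(432,241)]: print("vial",ray(s,p,47))
print("beaker rim",ray(s,(380,137),60), ray(s,(378,144),0))
for uv in [(263,315),(256,318),(310,337)]: print("tweez",ray(s,uv,0))
cv2.imwrite("pics/crop1.png",cv2.resize(im[110:315,290:550],None,fx=2.9,fy=2.9,interpolation=cv2.INTER_CUBIC))
E
```

```text
j1 cap 364.5 190.0 12.500100135803223 [640.2  19.1  80. ]
[349 177] [377 207]
j2 cap 395.9382019042969 283.7078552246094 12.618937492370605 [448.1 -39.   80. ]
[379 269] [409 296]
round ((230.89834594726562, 246.0016632080078), (90.86066436767578, 92.45127868652344), 49.709556579589844) [535.7 307.2  16. ]
rect ((503.1531066894531, -281.6993713378906), (154.82801818847656, 211.98492431640625), 84.32463836669922)
vial [537.2 123.1  47. ]
vial [ 535.5 -121.7   47. ]
beaker rim [756.4 -18.2  60. ] [759.1 -20.6   0. ]
tweez [384.5 240.5   0. ]
tweez [378.3 255.9   0. ]
tweez [335.6 138.7   0. ]
```

View pics/crop1.png

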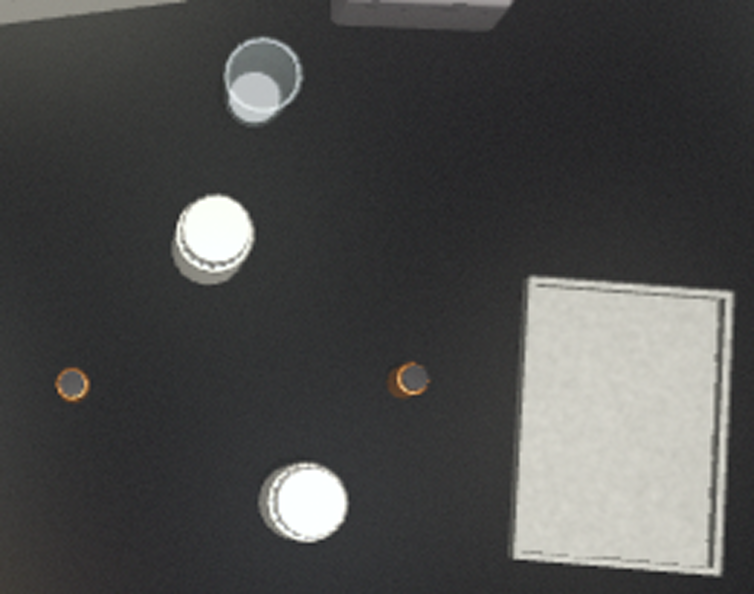

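The crop confirms two plain white jars with white caps. The far one is at about (642,17) and the near one at about (449,-42). The vials are at (537,±122), the beaker at (758,-20), and the trays fit their stated sizes. I'll move over the near jar with the jaws along world y (yaw 90).

```bash
python3 -m jog '[[-0.498,0.44,0,-18.5,100],[-0.498,0.44,0,-18.5,100],[-0.498,0.44,0,-18.5,100],[-0.498,0.44,0,-18.5,100],[-0.498,0.44,0,-18.5,100],[-0.498,0.44,0,-18.5,100],[-0.498,0.44,0,-18.5,100],[-0.498,0.44,0,-18.5,100]]' 30
```

```text
time: 1.7
tool_pos: [346.5, 199.5, 253.6]
tcp_rot: [179.9, -0.0, 90.0]
ft_force: [2.4, 0.5, -0.5]
finger_gap: 85.1
```

```bash
python3 -m jog '[[-0.2415,0.1025,0.04,0,100],[-0.2415,0.1025,0.04,0,100],[-0.2415,0.1025,0.04,0,100],[-0.2415,0.1025,0.04,0,100],[-0.2415,0.1025,0.04,0,100],[-0.2415,0.1025,0.04,0,100],[-0.2415,0.1025,0.04,0,100],[-0.2415,0.1025,0.04,0,100]]'
python3 - <<'E'
from h import *
st=r.sense(); s=r.snapshot("wrist"); save(s,"w0"); K=np.array(s["K"]); X=np.array(s["tool_from_camera"]); print(K,X.round(3))
f=[]
from scipy.spatial.transform import Rotation as R
Rt=R.from_euler("xyz",st["tcp_rot"],degrees=True).as_matrix()
for l in ["jar_a","vial_left","tray_rect"]:
  for d in r.pinpoint(s,l):
    p=(np.array(d["uv"])-K[:2,2])/K[0,0]; th=np.hypot(*p); dc=np.append(np.sin(th)*p/th,np.cos(th))
    o=st["tool_pos"]+Rt@X[:3,3]; w=Rt@X[:3,:3]@dc; print(l,d,(o-w*o[2]/w[2]).round(1))
for i in range(6):
    r.snapshot("top"); f.append(r.sense()["ft_force"])
print(np.round(f,2),np.mean(f,0)); print(r.sense()["tool_pos"],r.sense()["joint_pos"].round(1))
E
```

```text
time: 2.5
tool_pos: [449.0, -41.8, 213.6]
tcp_rot: [180.0, -0.1, 90.0]
ft_force: [-0.6, -0.1, -1.3]
finger_gap: 85.0
[[371.64829954   0.         328.94158151]
 [  0.         371.64829954 241.77371925]
 [  0.           0.           1.        ]] [[ 1.00000e+00  1.00000e-03  1.00000e-03  4.34000e-01]
 [-1.00000e-03  9.54000e-01  3.01000e-01 -7.84240e+01]
 [-0.00000e+00 -3.01000e-01  9.54000e-01 -1.21439e+02]
 [ 0.00000e+00  0.00000e+00  0.00000e+00  1.00000e+00]]
jar_a {'uv': [382.5, 381.3], 'conf': 0.96} [644.   20.5   0. ]
jar_a {'uv': [329.3, 211.1], 'conf': 0.94} [446.9 -40.6   0. ]
vial_left {'uv': [484.1, 297.9], 'conf': 0.89} [539.5 124.9   0. ]
tray_rect {'uv': [109.2, 265.5], 'conf': 0.74} [ 504.  -282.5    0. ]
tray_rect {'uv': [382.0, 382.1], 'conf': 0.67} [645.2  20.   -0. ]
[[-0.42 -0.38 -0.15]
 [ 0.8  -0.39  0.69]
 [-0.13  0.62  0.3 ]
 [ 0.02  0.4  -0.63]
 [ 0.34 -0.23 -0.14]
 [ 1.06 -0.51  0.12]] [ 0.27835738 -0.08066913  0.03045133]
[449.22075907 -41.53885405 213.77175042] [ -11.8  -15.2  111.     0.    84.1 -101.9]
```

View pics/w0.png

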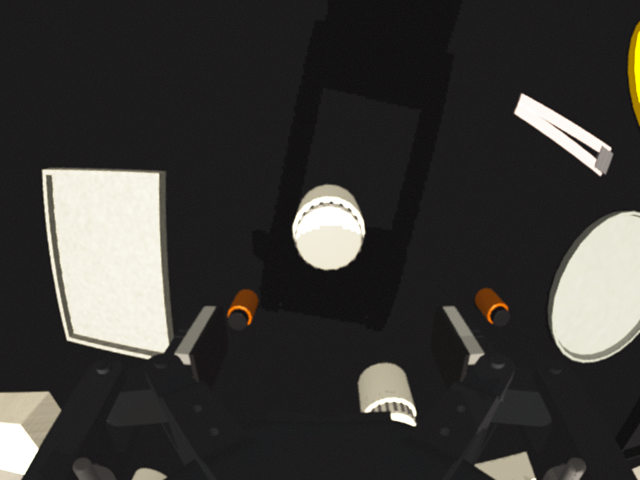

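The wrist view has the near jar at (329,228), between the open jaws, and the measurement is (447,-41). I'll descend and grip.

```bash
python3 -m jog '[[0.001,-0.001,0.05,0,100],[0.001,-0.001,0.09,0,100],[0.001,-0.001,0.13,0,100],[0.001,-0.001,0.155,0,100],[0.001,-0.001,0.169,0,100],[0.001,-0.001,0.169,0,100],[0.001,-0.001,0.169,0,100]]' && python3 -m jog '[[0,0,0,0,40],[0,0,0,0,40],[0,0,0,0,40],[0,0,0,0,40],[0,0,0,0,40],[0,0,0,0,40],[0,0,0,0,40],[0,0,0,0,40]]' 50
```

```text
time: 3.7
tool_pos: [448.6, -40.4, 45.1]
tcp_rot: [179.9, -0.0, 90.1]
ft_force: [0.4, 0.4, 0.6]
finger_gap: 85.4
time: 4.5
tool_pos: [449.9, -40.8, 46.9]
tcp_rot: [179.8, 0.0, 90.1]
ft_force: [-1.0, -1.7, 6.9]
finger_gap: 54.6
```

```bash
python3 -m jog '[[0,0,-0.01,0,40],[0,0,-0.04,0,40],[0,0,-0.07,0,40],[0,0,-0.1,0,40],[0,0,-0.13,0,40],[0,0,-0.13,0,40],[0,0,-0.13,0,40],[0,0,-0.13,0,40]]'
cat > weigh.py <<'E'
from h import *
f=[]
for i in range(16):
    s=r.snapshot("side" if i%2 else "top"); f.append(r.sense()["ft_force"][2])
st=r.sense(); save(s,"lift%d"%(10*st["time"]))
print(np.round(f,2),"mean",np.mean(f),"sem",np.std(f)/4,"kg",-np.mean(f)/9.81, st["tool_pos"],st["finger_gap"],st["time"],st["joint_efforts"])
E
python3 weigh.py
```

```text
time: 5.3
tool_pos: [448.5, -40.6, 175.6]
tcp_rot: [179.9, -0.0, 90.1]
ft_force: [0.1, -0.5, -1.8]
finger_gap: 55.1
[-3.05 -2.78 -2.49 -2.51 -2.46 -1.54 -3.89 -3.21 -3.38 -3.34 -2.81 -2.83
 -1.91 -2.37 -2.85 -2.8 ] mean -2.7628853614948046 sem 0.13835943102850792 kg 0.2816396902645061 [449.43062946 -40.81271323 176.91076955] 55.10484670116375 6.1 [-1.49992062e-03 -3.73822868e+01 -5.00563145e+01  4.15634393e-03
 -3.58317734e-02 -6.88640534e-05]
```

The jar reads 0.28 kg, so it's light and goes in the round tray. I'll put it at (494,307), leaving room for a second jar.

```bash
python3 -m jog '[[0.03,0.004,0,0,40],[0.075,0.009,0,0,40],[0.125,0.016,0,0,40],[0.175,0.022,0,0,40],[0.225,0.028,0,0,40],[0.275,0.035,0,0,40],[0.315,0.04,0,0,40],[0.348,0.044,0,0,40]]'; python3 -m jog '[[0,0,0.0,0,40],[0,0,0.0,0,40]]'; python3 - <<'E'
from h import *
print(r.sense()["tool_pos"]); s=r.snapshot("wrist"); save(s,"w1"); print(r.sense()["ft_force"], r.sense()["finger_gap"])
E
```

```text
time: 6.9
tool_pos: [492.7, 310.0, 176.9]
tcp_rot: [179.7, -0.0, 90.2]
ft_force: [1.4, -1.7, -2.7]
finger_gap: 55.0
time: 7.1
tool_pos: [492.3, 310.8, 176.4]
tcp_rot: [179.8, 0.0, 90.3]
ft_force: [0.4, -0.6, -2.6]
finger_gap: 54.8
[492.34886731 310.75932945 176.43808383]
[ 0.72887567 -0.00885707 -3.17695815] 54.93414291705477
```

View pics/w1.png

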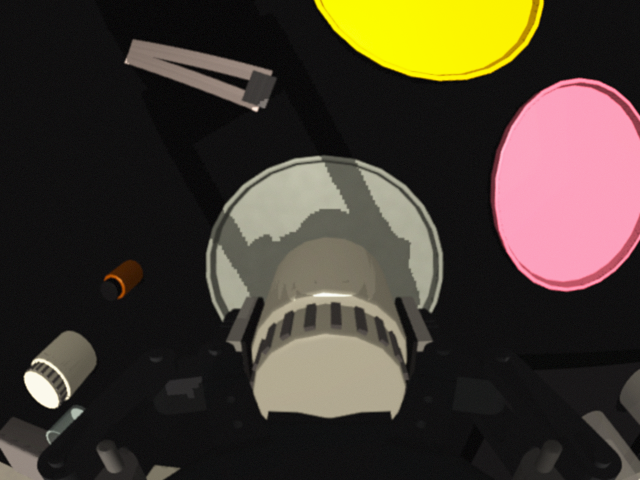

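The grey tray is centred under the held jar at about (325,260), and the jar is upright. I'll lower it.

```bash
python3 -m jog '[[-0.002,0,0.03,0,40],[-0.002,0,0.065,0,40],[-0.002,0,0.095,0,40],[-0.002,0,0.112,0,40],[-0.002,0,0.116,0,40],[-0.002,0,0.119,0,40],[-0.002,0,0.119,0,40],[-0.002,0,0.119,0,40]]'; python3 -m jog '[[0,0,0.002,0,40],[0,0,0.003,0,40],[0,0,0.004,0,40],[0,0,0.005,0,40],[0,0,0.005,0,40]]'
```

```text
time: 7.95
tool_pos: [494.0, 307.9, 59.1]
tcp_rot: [179.7, -0.0, 90.2]
ft_force: [-0.3, -0.3, -1.9]
finger_gap: 54.9
time: 8.45
tool_pos: [493.8, 307.9, 53.8]
tcp_rot: [179.7, -0.0, 90.2]
ft_force: [-0.0, 0.4, -2.3]
finger_gap: 55.1
```

Not yet in contact. I'll keep going down slowly.

```bash
python3 -m jog '[[0,0,0.001,0,40],[0,0,0.001,0,40]]';python3 -m jog '[[0,0,0.0015,0,40],[0,0,0.0015,0,40]]';python3 -m jog '[[0,0,0.0015,0,40],[0,0,0.0015,0,40]]'
```

```text
time: 8.65
tool_pos: [493.6, 307.8, 52.5]
tcp_rot: [179.7, 0.0, 90.2]
ft_force: [-0.4, -0.1, -2.6]
finger_gap: 55.2
time: 8.85
tool_pos: [494.0, 307.9, 51.9]
tcp_rot: [179.7, 0.0, 90.2]
ft_force: [-3.6, -2.0, 4.4]
finger_gap: 54.7
time: 9.05
tool_pos: [494.0, 307.9, 51.9]
tcp_rot: [179.7, 0.0, 90.2]
ft_force: [-5.8, -5.0, 11.5]
finger_gap: 54.6
```

```bash
python3 -m jog '[[0,0,0,0,80],[0,0,0,0,100],[0,0,0,0,100],[0,0,0,0,100],[0,0,0,0,100],[0,0,0,0,100]]'; python3 -m jog '[[0,0,-0.02,0,100],[0,0,-0.05,0,100],[0,0,-0.09,0,100],[0,0,-0.13,0,100],[0,0,-0.16,0,100],[0,0,-0.16,0,100]]'
python3 - <<'E'
from h import *
st=r.sense();print(st["tool_pos"],st["tcp_rot"]); f=[]
for i in range(8): s=r.snapshot("top"); f.append(r.sense()["ft_force"][2])
print(np.round(f,2),np.mean(f))
for d in r.pinpoint(s,"jar_a"): print(d,ray(s,d["uv"],0))
E
```

```text
time: 9.65
tool_pos: [493.9, 307.9, 51.8]
tcp_rot: [179.7, 0.0, 90.2]
ft_force: [-0.1, -0.5, -0.4]
finger_gap: 85.4
time: 10.25
tool_pos: [495.8, 309.4, 218.2]
tcp_rot: [179.2, -0.2, 90.2]
ft_force: [0.3, 0.2, 0.8]
finger_gap: 85.7
[495.79191231 309.38588562 218.1766698 ] [179.19537885  -0.2397295   90.20816699]
[-1.74 -0.55 -0.57  0.57  0.82 -0.64  0.36 -0.19] -0.2408638525968094
{'uv': [231.6, 264.6], 'conf': 0.73} [495.8 309.    0. ]
{'uv': [363.0, 193.7], 'conf': 0.57} [647.5  15.8   0. ]
```

The first jar is standing in the round tray at (495,308), and the baseline is still about zero. Next is the far jar, at about (643,18).

```bash
python3 -m jog '[[-0.291,0.148,0,0,100],[-0.291,0.148,0,0,100],[-0.291,0.148,0,0,100],[-0.291,0.148,0,0,100],[-0.291,0.148,0,0,100],[-0.291,0.148,0,0,100],[-0.291,0.148,0,0,100],[-0.291,0.148,0,0,100]]'; python3 -m jog '[[0,0,0,0,100],[0,0,0,0,100]]'
python3 - <<'E'
from h import *
from scipy.spatial.transform import Rotation as R
st=r.sense(); s=r.snapshot("wrist"); save(s,"w2"); K=np.array(s["K"]); X=np.array(s["tool_from_camera"])
print(st["tool_pos"],st["tcp_rot"])
Rt=R.from_euler("xyz",st["tcp_rot"],degrees=True).as_matrix()
for l in ["jar_a","beaker","vial_left","tray_round"]:
  for d in r.pinpoint(s,l):
    p=(np.array(d["uv"])-K[:2,2])/K[0,0]; th=np.hypot(*p); dc=np.append(np.sin(th)*p/th,np.cos(th))
    o=st["tool_pos"]+Rt@X[:3,3]; w=Rt@X[:3,:3]@dc; print(l,d,(o-w*o[2]/w[2]).round(1))
E
```

```text
time: 11.5
tool_pos: [642.5, 13.2, 210.4]
tcp_rot: [179.8, 0.1, 89.9]
ft_force: [-0.1, 1.5, 0.1]
finger_gap: 85.6
time: 11.7
tool_pos: [642.0, 13.7, 209.9]
tcp_rot: [179.9, 0.1, 90.0]
ft_force: [-0.2, 1.1, -0.5]
finger_gap: 85.5
[642.00920866  13.72247    209.89086015] [1.79901432e+02 1.18548672e-01 8.99616653e+01]
jar_a {'uv': [610.2, 84.8], 'conf': 0.93} [491.7 315.6   0. ]
jar_a {'uv': [333.1, 215.3], 'conf': 0.75} [643.2  17.7   0. ]
beaker {'uv': [297.2, 321.7], 'conf': 0.56} [754.5 -18.5   0. ]
vial_left {'uv': [451.4, 105.3], 'conf': 0.81} [539.1 124.6   0. ]
tray_round {'uv': [605.1, 122.1], 'conf': 0.76} [534.2 309.1   0. ]
```

View pics/w2.png

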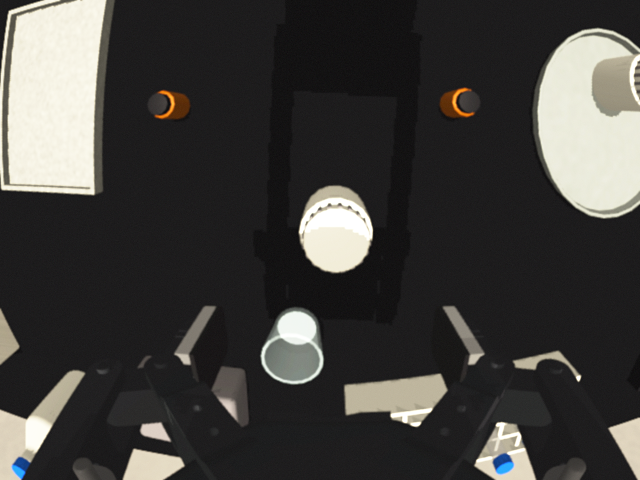

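The second jar is at (335,230) in the wrist view, measured (643,18). The beaker at (295,345) is clear of the jaws.

```bash
python3 -m jog '[[0.004,0.001,0.05,0,100],[0.004,0.001,0.09,0,100],[0.004,0.001,0.13,0,100],[0.004,0.001,0.155,0,100],[0.004,0.001,0.164,0,100],[0.004,0.001,0.164,0,100],[0.004,0.001,0.164,0,100]]' && python3 -m jog '[[0,0,0,0,40],[0,0,0,0,40],[0,0,0,0,40],[0,0,0,0,40],[0,0,0,0,40],[0,0,0,0,40],[0,0,0,0,40],[0,0,0,0,40]]' 50
```

```text
time: 12.65
tool_pos: [645.0, 18.0, 48.6]
tcp_rot: [179.7, 0.1, 90.0]
ft_force: [0.8, 0.3, 0.4]
finger_gap: 85.2
time: 13.45
tool_pos: [646.7, 18.1, 51.2]
tcp_rot: [179.5, 0.1, 90.0]
ft_force: [-1.0, 1.0, 7.7]
finger_gap: 54.8
```

```bash
python3 -m jog '[[0,0,-0.01,0,40],[0,0,-0.04,0,40],[0,0,-0.07,0,40],[0,0,-0.1,0,40],[0,0,-0.13,0,40],[0,0,-0.13,0,40],[0,0,-0.13,0,40],[0,0,-0.13,0,40]]'
python3 weigh.py
```

```text
time: 14.25
tool_pos: [644.2, 18.4, 179.0]
tcp_rot: [179.7, 0.1, 90.0]
ft_force: [0.2, -0.1, -4.2]
finger_gap: 54.5
[-4.25 -4.65 -4.25 -3.4  -3.41 -4.11 -3.79 -3.58 -3.13 -3.91 -4.02 -2.57
 -3.26 -3.76 -3.19 -4.12] mean -3.7124591127079647 sem 0.12907173644737618 kg 0.3784361990527996 [645.55813908  18.42852977 181.31476874] 54.710167525705295 15.05 [-1.77945371e-03 -6.61089921e+01 -5.09464753e+01 -1.62828964e-02
 -7.15418626e-02  6.15461516e-06]
```

The reading is 0.378 kg, nearer the 450 g limit. I'll take more samples to narrow it down.

```bash
python3 - <<'E'
from h import *
f=[]
for i in range(40): r.snapshot("top"); f.append(r.sense()["ft_force"][2])
f=np.array(f); print(f.mean(),f.std()/40**.5,[f[i:i+10].mean().round(2) for i in range(0,40,10)],r.sense()["tool_pos"],r.sense()["qd"].round(2),r.sense()["time"])
E
```

```text
-3.7502011834748314 0.06743860917180114 [np.float64(-3.56), np.float64(-3.73), np.float64(-3.78), np.float64(-3.92)] [645.5102981   18.42837615 181.23872309] [-0.08 -0.06  0.11 -0.14 -0.06 -0.02] 17.05
```

With a baseline of −0.1 to −0.2 N, the mass is 0.37–0.38 kg. That's about 0.65 N under the limit, so this jar is light too. It goes to (577,307) beside the first.

```bash
python3 -m jog '[[0.025,-0.006,0,0,40],[0.065,-0.015,0,0,40],[0.11,-0.026,0,0,40],[0.155,-0.037,0,0,40],[0.2,-0.047,0,0,40],[0.24,-0.057,0,0,40],[0.27,-0.064,0,0,40],[0.289,-0.0685,0,0,40]]'; python3 -m jog '[[0,0,0.0,0,40],[0,0,0.0,0,40],[0,0,0,0,40]]'; python3 - <<'E'
from h import *
f=[]
for i in range(10): s=r.snapshot("top"); f.append(r.sense()["ft_force"][2])
print(np.mean(f),r.sense()["tool_pos"])
E
```

```text
time: 17.85
tool_pos: [575.8, 309.9, 180.0]
tcp_rot: [179.5, 0.1, 90.2]
ft_force: [-0.3, -0.5, -3.1]
finger_gap: 54.7
time: 18.15
tool_pos: [576.3, 308.6, 179.9]
tcp_rot: [179.5, 0.1, 90.1]
ft_force: [-0.9, 0.4, -4.0]
finger_gap: 54.3
-3.6125533863114185 [575.86958533 309.73190879 180.00146459]
```

```bash
python3 -m jog '[[-0.002,0.001,0.03,0,40],[-0.002,0.001,0.065,0,40],[-0.002,0.001,0.095,0,40],[-0.002,0.001,0.112,0,40],[-0.002,0.001,0.118,0,40],[-0.002,0.001,0.12,0,40],[-0.002,0.001,0.12,0,40],[-0.002,0.001,0.12,0,40]]'; python3 -m jog '[[0,0,0.001,0,40],[0,0,0.002,0,40],[0,0,0.002,0,40]]'; python3 -m jog '[[0,0,0.001,0,40],[0,0,0.001,0,40]]'
```

```text
time: 19.45
tool_pos: [579.3, 308.2, 62.2]
tcp_rot: [179.3, 0.0, 90.2]
ft_force: [0.1, 0.4, -3.5]
finger_gap: 54.9
time: 19.75
tool_pos: [579.6, 308.2, 60.6]
tcp_rot: [179.3, 0.0, 90.2]
ft_force: [-0.5, -0.3, -4.5]
finger_gap: 54.9
time: 19.95
tool_pos: [579.5, 308.2, 59.5]
tcp_rot: [179.3, 0.0, 90.2]
ft_force: [-0.3, 0.3, -3.8]
finger_gap: 54.7
```

```bash
python3 -m jog '[[0,-0.001,0.001,0,40],[0,-0.002,0.002,0,40]]'; python3 -m jog '[[0,0,0.001,0,40],[0,0,0.001,0,40]]';  python3 -m jog '[[0,0,0.001,0,40],[0,0,0.001,0,40]]'
```

```text
time: 20.15
tool_pos: [577.4, 308.2, 57.3]
tcp_rot: [179.3, 0.0, 90.2]
ft_force: [0.0, 0.9, -3.8]
finger_gap: 54.9
time: 20.35
tool_pos: [577.4, 308.2, 56.4]
tcp_rot: [179.3, 0.0, 90.2]
ft_force: [0.1, -1.2, -2.7]
finger_gap: 54.4
time: 20.55
tool_pos: [577.5, 308.2, 56.3]
tcp_rot: [179.3, 0.0, 90.2]
ft_force: [-3.6, -1.7, 5.2]
finger_gap: 54.7
```

In contact. I'll release, rise and recheck the force baseline.

```bash
python3 -m jog '[[0,0,0,0,80],[0,0,0,0,100],[0,0,0,0,100],[0,0,0,0,100],[0,0,0,0,100],[0,0,0,0,100]]'; python3 -m jog '[[0,0,-0.02,0,100],[0,0,-0.05,0,100],[0,0,-0.09,0,100],[0,0,-0.13,0,100],[0,0,-0.16,0,100],[0,0,-0.16,0,100]]'; python3 -m jog '[[-0.15,-0.15,-0.02,0,100],[-0.15,-0.15,-0.02,0,100],[-0.15,-0.15,-0.02,0,100],[-0.15,-0.15,-0.02,0,100],[-0.15,-0.15,-0.02,0,100],[-0.15,-0.15,-0.02,0,100]]'
python3 - <<'E'
from h import *
f=[]
for i in range(24): s=r.snapshot("top"); f.append(r.sense()["ft_force"][2])
print(np.mean(f),np.std(f)/24**.5)
for n in ("jar_a","vial_left","beaker","tray_round"):
  for d in r.pinpoint(s,n): print(n,d,ray(s,d["uv"],0))
t=s["image"]; q=r.snapshot("side")
for n in ("jar_a","vial_left","beaker"):
  for d in r.pinpoint(q,n): print("side",n,d,ray(q,d["uv"],0))
im=np.vstack([cv2.resize(t,(560,420))[60:300],cv2.resize(q["image"],(560,420))[90:]]); save({"image":im},"fin"); print(r.sense()["time"])
E
```

```text
time: 21.15
tool_pos: [577.5, 308.2, 56.2]
tcp_rot: [179.3, 0.0, 90.2]
ft_force: [-0.0, 0.1, -0.7]
finger_gap: 85.3
time: 21.75
tool_pos: [578.2, 309.5, 223.3]
tcp_rot: [178.7, -0.2, 90.2]
ft_force: [-0.2, -0.4, 1.5]
finger_gap: 85.5
time: 22.35
tool_pos: [427.5, 158.1, 239.4]
tcp_rot: [178.7, -0.2, 90.1]
ft_force: [0.8, 0.5, -0.6]
finger_gap: 85.3
-0.062412489638808306 0.07634851640258672
jar_a {'uv': [232.2, 228.2], 'conf': 0.77} [576.6 307.4   0. ]
jar_a {'uv': [231.2, 263.9], 'conf': 0.63} [497.4 309.9   0. ]
vial_left {'uv': [312.6, 242.1], 'conf': 0.69} [542.1 129.4   0. ]
beaker {'uv': [375.6, 145.0], 'conf': 0.62} [757.  -15.2   0. ]
tray_round {'uv': [124.4, 288.5], 'conf': 0.96} [447.5 547.1   0. ]
tray_round {'uv': [231.5, 245.1], 'conf': 0.73} [539.  309.1   0. ]
tray_round {'uv': [195.1, 367.8], 'conf': 0.6} [273.3 389.4   0. ]
tray_round {'uv': [502.0, 255.0], 'conf': 0.45} [ 505.7 -282.7    0. ]
tray_round {'uv': [378.8, 143.9], 'conf': 0.35} [759.3 -22.4   0. ]
side jar_a {'uv': [330.7, 205.7], 'conf': 0.64} [574.6 303.8   0. ]
side jar_a {'uv': [297.6, 203.1], 'conf': 0.59} [493.3 328.8   0. ]
side vial_left {'uv': [330.9, 259.6], 'conf': 0.72} [536.  123.3   0. ]
side beaker {'uv': [449.7, 296.0], 'conf': 0.63} [759.3 -22.3   0. ]
side beaker {'uv': [356.8, 355.8], 'conf': 0.41} [ 532.4 -121.5    0. ]
23.95
```

View pics/fin.png

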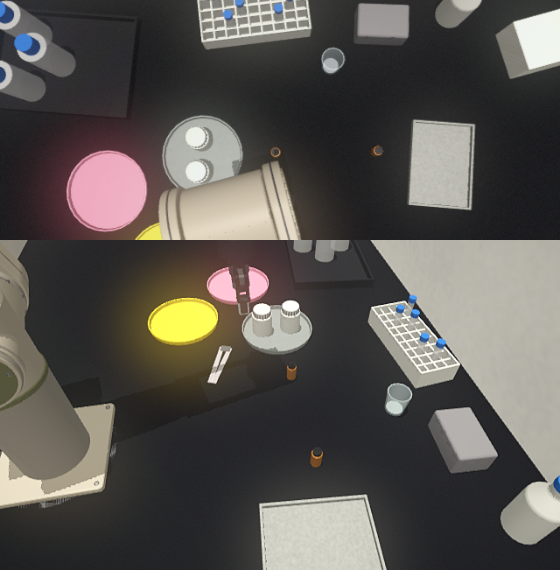

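Both jars stand upright inside the grey round tray, at (197,137) and (197,172) in the top half of the picture. The vials and beaker stand where they were, and the gripper is clear. The baseline is −0.06 N, so the weights hold.

```bash
python3 -c "
from bench import r
print(r.hand_in())"
```

```text
the job is handed in; nothing more can be done
None
```

Both jars weighed under 450 g, so both now stand upright in the grey round tray, and I've handed the job in at about 24 s of the 59 s allowed.

- **Weights:** the near jar came to about 0.28 kg and the far one to about 0.38 kg. The far jar was the closer call, about 0.65 N under the limit with a measurement error of about 0.1 N. The unloaded wrist force was still about −0.06 N at the end, so the readings hold.
- **Placing:** I lowered each jar slowly until it touched the tray floor, then released it. The forces I read on contact were at most about 12 N.
- **Last checks:** the final top and side pictures show both jars upright in the tray, at about (495,308) and (577,308). Both vials and the beaker still stand where they were, and the gripper is well clear.
- **Disagreements:** the side camera put the first jar about 20 mm off in y, at (493,329). The top view, the arm's release pose and the picture itself contradict that, so I took it as a detector error. The top camera also put a vial about 7 mm off, while the side camera had it where it started.

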